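# Lay out a set of carved ornaments on the kit tray

### The job

Stand each of the four loose carved ornaments upright in the middle of the tray pad that carries its silhouette, with the leaf and the square block turned to line up with theirs, and leave them there. Put them on in order of height, the lowest first and the tallest last: leaf, rosette, square block, finial. Leave the blue wax tin and the amber jar where they are.

Things in the scene. Friction and masses are not known exactly. Their poses are not given: they have to be found in the camera images.
- leaf: loose flat leaf plaque of reddish wood with pale raised veins: an oblong with round ends, 84 mm long (its x axis) and 40 mm wide (its y axis, flat parallel sides over the middle 44 mm), 12 mm thick plus 3 mm of low veins on top; about 35 g. Origin: centre of its underside, z up.
- rosette: loose round eight-petalled flower rosette, pale petals and a reddish centre boss, 60 mm across; petals 18 mm high, boss 26 mm high and 24 mm across; it grips like a plain 60 mm disc from any side; about 45 g. Origin: centre of its underside, z up.
- block: loose square corner block of pale wood, 46 x 46 mm (sides along its x and y), 42 mm high, with a smaller reddish square and a pale lozenge on top (50 mm in all); about 75 g. Origin: centre of its underside, z up.
- finial: loose standing turned finial of reddish wood, round, 115 mm tall: foot 44 mm across and 14 mm high, thin neck, a straight drum 36 mm across between 44 and 76 mm above its underside (the place to grip), a small bulb and point above; about 65 g. Origin: centre of its underside, z up.
- leaf_pad: square sand-coloured pad, 98 x 98 mm and 5 mm thick, fixed on a grey-green painted tray (8 mm thick, its four pads about 125 mm apart in a two by two square), printed with a flat dark-brown silhouette: an oblong with round ends, 84 x 40 mm, long side along the pad's x axis. Either way round is right for the leaf. Origin: centre of the pad's underside, 8 mm above the bench; z up; the top face, where the ornament stands, is 5 mm above the origin.
- rosette_pad: square sand-coloured pad, 98 x 98 mm and 5 mm thick, fixed on a grey-green painted tray (8 mm thick, its four pads about 125 mm apart in a two by two square), printed with a flat dark-brown silhouette: an eight-petalled flower, 60 mm across. Origin: centre of the pad's underside, 8 mm above the bench; z up; the top face, where the ornament stands, is 5 mm above the origin.
- block_pad: square sand-coloured pad, 98 x 98 mm and 5 mm thick, fixed on a grey-green painted tray (8 mm thick, its four pads about 125 mm apart in a two by two square), printed with a flat dark-brown silhouette: a plain square, 46 x 46 mm, sides along the pad's x and y axes. Origin: centre of the pad's underside, 8 mm above the bench; z up; the top face, where the ornament stands, is 5 mm above the origin.
- finial_pad: square sand-coloured pad, 98 x 98 mm and 5 mm thick, fixed on a grey-green painted tray (8 mm thick, its four pads about 125 mm apart in a two by two square), printed with a flat dark-brown silhouette: a small plain disc, 44 mm across, for the finial's foot. Origin: centre of the pad's underside, 8 mm above the bench; z up; the top face, where the ornament stands, is 5 mm above the origin.
- tin: bystander: loose round blue wax tin with a bare steel lid, 62 mm across, 25 mm high, among the ornaments; leave it. Origin: centre of its underside, z up.
- jar: bystander: loose amber glass jar with a black cap, 56 mm across, 65 mm high, near the finial; leave it. Origin: centre of its underside, z up.
Not all that is in view belongs to the job. What is shaped like the leaf but pink is not meant.

How it is judged:
By the outcome, as a careful person would: the job done as asked, in the order asked, and still so for the second after the job is handed in, with the robot touching nothing.
It also fails if it takes over 118 s, if anything falls off the work surface, if the arm or the gripper's body presses on something with over 40 N, if the wrist force passes 120 N, or if a joint passes its speed limit or range.

### The arm

A 7-joint arm with a two-finger parallel gripper is mounted at the origin on the work surface. World frame = base frame: x ahead of the robot, y to its left, z up, the work surface at z = 0. Lengths are in m, angles in rad, forces in N, time in s.
With the tool pointing down it reaches from about 0.425 to 0.875 m from the base axis. Payload 8.4 kg.
Tool frame: the origin (TCP) lies at the very end of the fingers, on their centre line; the grasp point (between the pads) lies 19 mm behind it; z points along the fingers, y is the line along which they close (so a half turn about z gives the same grasp; the last joint's range is limited). The gripper opens to 85 mm and grips with 20 to 120 N. Pads are 22 mm wide; open, the fingers measure 114 mm over their backs; the gripper's body (76 mm by 85 mm) begins 54 mm behind the grasp point. The pads swing forward as they close: fully open they stand 13 mm farther back than shut.
Start: joints at [-1.437, 0.333, 0.04, 1.465, -0.013, 1.343, -0.059], TCP at [0.15, 0.632, 0.231] pointing down, gripper open.
Joint ranges: [-2.58, 2.58], [-0.38, 2.09], [-1.3, 1.39], [0.25, 2.4], [-1.5, 4.64], [0.08, 2.09], [-2.65, 2.65]. Speed limits (rad/s): [2.22, 2.22, 2.79, 2.79, 3.14, 3.14, 3.14].

### API

Orientations are given as a unit quaternion [x, y, z, w].
In Python, from plant import robot gives the robot as it stands. Calls block until the motion is done:
- robot.move_ptp(position, orientation): joint-space move of the TCP to a pose.
- robot.move_linear(position, velocity=0.15, attitude=None, until_force=None): straight line of the TCP; attitude=None keeps the orientation; velocity is the mean speed in m/s. With until_force (N) it stops when the force on the tool has changed by that much, and returns True; else False.
- robot.set_joints(angles): joint-space move.
- robot.gripper_to(opening, effort=None): finger opening in m; effort is the grip in N (None keeps the last); returns when the fingers have stopped.
- robot.hold(seconds).
- robot.solve_ik(position, orientation): joint angles nearest the present ones, or None.
- robot.camera(name): name is "side" or "top" or "wrist"; returns the picture (480x640x3 uint8, red, green, blue); there is no depth.
- robot.get_calibration(name): a dict with "vertical_fov" (degrees; the focal length in pixels is half the picture's height over the tangent of half this angle, whatever the lens; pixels are square), "cx", "cy" (the principal point, pixels), "pose" (4x4, takes a point from camera to world coordinates). Camera axes: x right, y down, z forward; pixel columns grow to the right and rows downward; lengths in m; the calibration is good to about 2 mm. A picture is of the moment at which its call begins: read the wrist's pose just before it. get_calibration takes no time and is no camera call; for the wrist camera it gives the pose at the moment of the call.
A pose or a line that the arm cannot do raises robot.Unreachable and nothing moves.
- robot.close_job(): hands the job in; it is judged then, once.
Readings, each from a call of its own:
- robot.read_t(): time.
- robot.read_joints(): joint angles.
- robot.read_qvel(): joint speeds.
- robot.read_tau(): joint torques, N m.
- robot.read_ee_pos(): TCP position.
- robot.read_tcp_rot(): TCP orientation.
- robot.read_wrist_force(): force on the tool from outside, world axes, zero at the start.
- robot.read_wrist_torque(): the same for the moment, N m.
- robot.read_width(): finger opening in m.
- robot.read_grip_force(): force on a finger pad.
Only numpy, scipy, OpenCV 4.12 (cv2) and the standard library are available. Lean on these libraries where they do the work, as an engineer would, in place of code of your own. Each camera call takes 0.05 s, during which the arm holds its last target. There are 200 camera calls.

## Working session

There is one attempt and no reset: what is moved stays moved. The work goes in short steps, each a Python script; the robot and the scene stay as the last script left them, time stands still between calls to the robot, and variables do not carry over. Pictures are saved under pics/ and viewed, at most 14 in all, crops included, and the job is handed in when it is done.

```bash
ls; mkdir -p pics
python3 - <<'E'
from plant import robot
import cv2
for n in("top","side"):
    cv2.imwrite(f"pics/{n}0.png",robot.camera(n)[:,:,::-1])
    c=robot.get_calibration(n);print(n,c)
print(robot.get_calibration("wrist"),robot.read_t(),robot.read_tcp_rot())
E
```

```text
pics
top {'vertical_fov': 42.32704842035544, 'cx': 313.6680492000325, 'cy': 236.4055628798243, 'pose': array([[ 0.00480575, -0.98780766,  0.15560506,  0.2543263 ],
       [-0.99993444, -0.00636429, -0.00951932,  0.08857662],
       [ 0.01039358, -0.15554911, -0.98777348,  1.24852838],
       [ 0.        ,  0.        ,  0.        ,  1.        ]])}
side {'vertical_fov': 47.061525060333636, 'cx': 317.18111555481494, 'cy': 241.74226906491182, 'pose': array([[ 0.99877608, -0.02562515,  0.04230486,  0.36859606],
       [-0.04814442, -0.69969146,  0.71282114, -0.72342423],
       [ 0.01133419, -0.71398544, -0.7000688 ,  0.82615383],
       [ 0.        ,  0.        ,  0.        ,  1.        ]])}
{'vertical_fov': 67.38990471444855, 'cx': 320.2614885200906, 'cy': 239.38342408228075, 'pose': array([[ 0.23091018,  0.930858  ,  0.28316757,  0.07716257],
       [ 0.97297346, -0.22038431, -0.06894496,  0.65001161],
       [-0.00177228,  0.29143462, -0.95658911,  0.37351539],
       [ 0.        ,  0.        ,  0.        ,  1.        ]])} 0.1 [ 1.16119563e-01  9.93234989e-01 -7.08494372e-04 -4.27606981e-05]
```

View pics/top0.png

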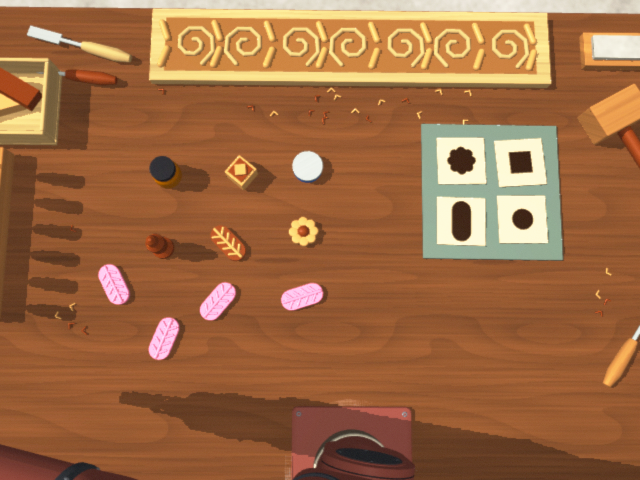

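View pics/side0.png

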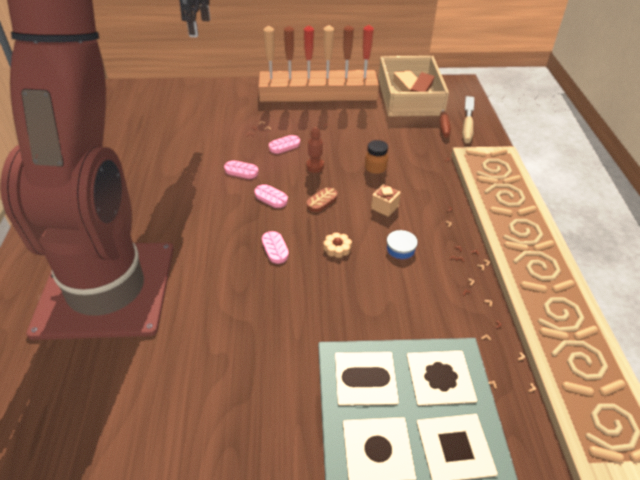

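The top view shows the finial at (158,245), leaf (228,242), rosette (303,232), block (240,171), tin (307,166) and jar (163,170). The pads are rosette (461,160), block (520,162), leaf (461,221) and finial (522,219). The side view agrees with this, and the pink leaves are decoys.

```bash
cat > h.py <<'E'
from plant import robot
import cv2, numpy as np
def w(c,u,v,z):
    f=240/np.tan(np.radians(c["vertical_fov"]/2));P=c["pose"]
    d=P[:3,:3]@[(u-c["cx"])/f,(v-c["cy"])/f,1];o=P[:3,3]
    return (o+d*(z-o[2])/d[2])[:2]
def q(th):  # tool down, closing axis (tool y) at world angle th
    a=(np.pi/2-th)/2
    return np.array([np.sin(a),np.cos(a),0,0])
def snap(n,fn):
    c=robot.get_calibration(n);im=robot.camera(n)
    cv2.imwrite(f"pics/{fn}.png",im[:,:,::-1]);np.save(f"pics/{fn}.npy",c,allow_pickle=True);return c,im
E
python3 - <<'E'
from h import *
c=robot.get_calibration("top")
for n,u,v,z in[("finial foot",163,252,.01),("leaf",228,242,.014),("rosette",303,232,.02),("block",240,170,.05),("tin",307,166,.025),("jar",162,165,.065),("rp",461,160,.013),("bp",520,162,.013),("lp",461,221,.013),("fp",522,219,.013)]:
    print(n,w(c,u,v,z).round(3))
# view poses: ornaments, tray
for p in([.47,.23,.33],[.5,.2,.3],[.5,-.25,.3],[.5,-.3,.33]):
  for th in(np.pi/2,0,-np.pi/2):
    s=robot.solve_ik(p,q(th));print(p,round(th,2),None if s is None else s.round(2))
E
```

```text
finial foot [0.416 0.379]
leaf [0.436 0.249]
rosette [0.457 0.098]
block [0.576 0.224]
tin [0.592 0.091]
jar [0.581 0.376]
rp [ 0.61  -0.227]
bp [ 0.607 -0.348]
lp [ 0.483 -0.222]
fp [ 0.488 -0.347]
[0.47, 0.23, 0.33] 1.57 [-0.92  0.03  0.39  1.63 -0.01  1.49  1.04]
[0.47, 0.23, 0.33] 0 [-1.09  0.02  0.57  1.63 -0.01  1.49 -0.52]
[0.47, 0.23, 0.33] -1.57 [-1.09  0.02  0.56  1.63 -0.01  1.49 -2.09]
[0.5, 0.2, 0.3] 1.57 [-0.89  0.07  0.45  1.65 -0.03  1.43  1.14]
[0.5, 0.2, 0.3] 0 [-1.04  0.07  0.61  1.66 -0.04  1.43 -0.42]
[0.5, 0.2, 0.3] -1.57 [-1.03  0.07  0.61  1.66 -0.04  1.43 -1.99]
[0.5, -0.25, 0.3] 1.57 [ 0.52  0.13 -0.15  1.58  0.02  1.44  1.94]
[0.5, -0.25, 0.3] 0 [-0.5   0.16  1.01  1.62 -0.14  1.44  0.52]
[0.5, -0.25, 0.3] -1.57 [-0.72  0.3   1.37  1.63 -0.29  1.46 -0.9 ]
[0.5, -0.3, 0.33] 1.57 [ 0.59  0.17 -0.15  1.47  0.03  1.5   2.01]
[0.5, -0.3, 0.33] 0 [-0.55  0.37  1.34  1.52 -0.36  1.54  0.79]
[0.5, -0.3, 0.33] -1.57 [-0.49  0.3   1.21  1.52 -0.28  1.52 -0.85]
```

Run:
```python
from h import *
for fn,p in(("orn",[.5,.23,.26]),("tray",[.53,-.285,.24])):
    robot.move_ptp(p,q(np.pi/2));c,im=snap("wrist",fn)
    print(c["pose"].round(3),robot.read_t(),robot.read_joints().round(2))
```

```text
[[-0.001  0.957  0.291  0.425]
 [ 1.     0.002  0.     0.232]
 [-0.     0.291 -0.957  0.403]
 [ 0.     0.     0.     1.   ]] 2.0833 [-0.88  0.11  0.41  1.69 -0.05  1.35  1.1 ]
[[-0.002  0.957  0.291  0.456]
 [ 1.     0.002  0.001 -0.283]
 [ 0.     0.291 -0.957  0.383]
 [ 0.     0.     0.     1.   ]] 4.0083 [-0.39  0.35  1.02  1.61 -0.3   1.35  2.25]
```

View pics/orn.png

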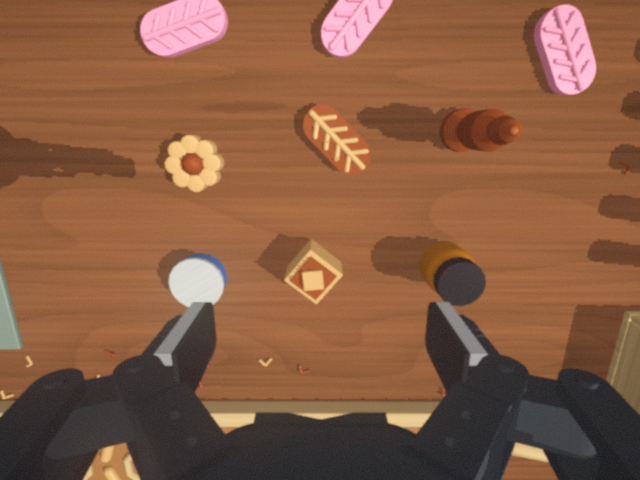

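View pics/tray.png

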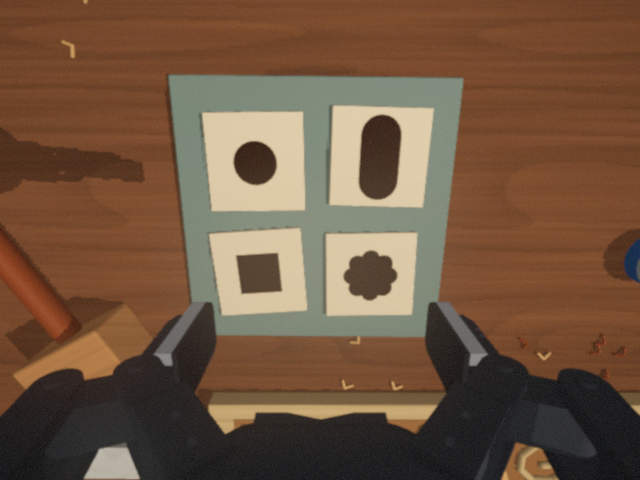

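In the wrist view the leaf is at (337,140), rosette (193,163), block top (313,281) and finial foot about (462,130). The tray is square to the picture and the block pad is slightly turned. I'll measure the pads by contour and enlarge the ornaments.

Run:
```python
from h import *
c=np.load("pics/tray.npy",allow_pickle=True).item();im=cv2.imread("pics/tray.png")
def rects(mask,lo,hi,win):
    for k in cv2.findContours(mask,cv2.RETR_EXTERNAL,cv2.CHAIN_APPROX_NONE)[0]:
        a=cv2.contourArea(k);u,v=k[:,0].mean(0)
        if lo<a<hi and win(u,v):
            p=np.array([w(c,x,y,.013) for x,y in k[:,0]])*1000
            r=cv2.minAreaRect(p.astype(np.float32));m=cv2.moments(p.astype(np.float32))
            print((round(u),round(v)),"rect",np.round(r[0],1),np.round(r[1],1),round(r[2],1),"cen",round(m['m10']/m['m00'],1),round(m['m01']/m['m00'],1))
win=lambda u,v:190<u<440 and 90<v<330
g=im.min(2)
rects(((g>115)&(im[:,:,2].astype(int)>190)).astype(np.uint8),4000,20000,win)
dark=(im.max(2)<80).astype(np.uint8)
rects(dark,800,6000,win)
o=cv2.imread("pics/orn.png")
cr=[o[y:y+100,x:x+130] for x,y in((270,90),(130,110),(250,220),(415,85))]
e=[cv2.resize(k,(390,300),interpolation=cv2.INTER_CUBIC) for k in cr]
cv2.imwrite("pics/crops.png",np.vstack([np.hstack(e[:2]),np.hstack(e[2:])]))
```

```text
(370, 273) rect [ 610.  -227.7] [97.1 97.1] 0.9 cen 609.9 -227.5
(259, 271) rect [ 607.4 -350.1] [97.2 97.3] 3.9 cen 607.4 -350.1
(255, 160) rect [ 488.  -348.7] [97.2 97.4] 0.6 cen 488.0 -348.7
(380, 155) rect [ 483.  -223.8] [97.3 97.3] 88.6 cen 483.0 -223.7
(255, 162) rect [ 487.7 -349.2] [40.  39.9] 43.4 cen 487.7 -349.3
(379, 157) rect [ 482.7 -224.1] [36.9 79.7] 88.3 cen 482.4 -224.0
```

View pics/crops.png

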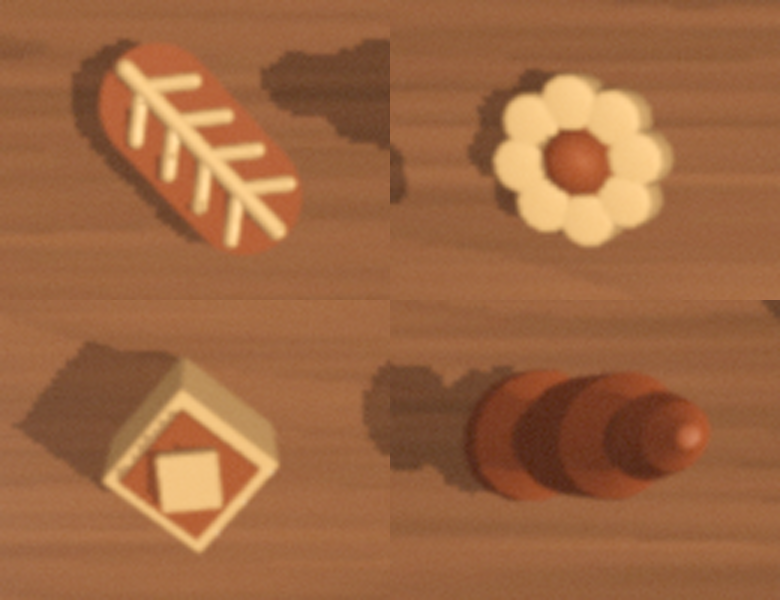

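Crop readings in full-picture pixels: leaf centre about (336.5,139.4), midrib from (310.7,111.7) to (363.7,167.4). Rosette boss is about (192,163.3). Block top corners are (284,280.3), (310.3,249), (342.3,274.7) and (316,303.7). Finial foot centre is about (462,130) and its tip (514,130.3).

Run:
```python
from h import *
c=np.load("pics/orn.npy",allow_pickle=True).item()
W=lambda u,v,z:w(c,u,v,z)*1000
a,b=W(310.7,111.7,.015),W(363.7,167.4,.015)
print("leaf",W(336.5,139.4,.012).round(1),((a+b)/2).round(1),np.linalg.norm(b-a).round(1),np.degrees(np.arctan2(*(b-a)[::-1])).round(1))
print("ros boss",W(192,163.3,.026).round(1),"petals",W(192.2,163.3,.018).round(1), "width",np.linalg.norm(W(192,134.5,.018)-W(192,192,.018)).round(1))
k=[W(*p,.042) for p in((284,280.3),(310.3,249),(342.3,274.7),(316,303.7))]
print("block",np.mean(k,0).round(1),[np.linalg.norm(k[i]-k[i-1]).round(1) for i in range(4)],[np.degrees(np.arctan2(*(k[i]-k[i-1])[::-1])).round(1)%90 for i in range(4)])
print("finial foot",W(462,130,.014).round(1),"tip",W(514.3,130.3,.115).round(1),"foot w",np.linalg.norm(W(462,108.7,.014)-W(462,151.7,.014)).round(1))
```

```text
leaf [434.3 248.6] [435.  249.8] 78.9 45.1
ros boss [457.9  99.7] petals [458.6  97.1] width 59.7
block [577.5 224.1] [np.float64(44.6), np.float64(46.0), np.float64(45.1), np.float64(44.9)] [np.float64(51.099999999999994), np.float64(51.19999999999999), np.float64(49.7), np.float64(50.6)]
finial foot [424.7 378.1] tip [424.9 380.1] foot w 42.8
```

```bash
cat >> h.py <<'E'
R=np.radians
def ang(x,y,z,deg):  # choose the half turn that keeps the wrist joint mid range
    best=None
    for k in(-180,0,180):
        s=robot.solve_ik([x,y,z],q(R(deg+k)))
        if s is not None and (best is None or abs(s[6])<best[0]): best=(abs(s[6]),deg+k)
    return q(R(best[1]))
def over(x,y,z,deg): robot.move_ptp([x,y,z],ang(x,y,z,deg))
def down(x,y,z,f=8,near=.03):
    robot.move_linear([x,y,z+near],.2)
    return robot.move_linear([x,y,z],.05,until_force=f)
def pick(x,y,z,degs,opn,effort,hi):
    for i,d in enumerate(degs):
        over(x,y,hi if i==0 else hi-.05,d)
        robot.gripper_to(opn,effort)
        print("hit",down(x,y,z),robot.read_ee_pos().round(4))
        robot.gripper_to(0,effort if i==len(degs)-1 else 20)
        print("w",robot.read_width(),robot.read_grip_force())
        if i<len(degs)-1: robot.gripper_to(opn); robot.move_linear([x,y,hi-.05],.25)
    zg=robot.read_ee_pos()[2]
    robot.move_linear([x,y,hi],.2);print("lifted w",robot.read_width(),robot.read_t());return zg
def place(x,y,zg,deg,opn,hi):
    over(x,y,hi,deg)
    print("touch",down(x,y,zg+.011,3),robot.read_ee_pos().round(4),"expect z",zg+.013)
    robot.gripper_to(opn);robot.move_linear([x,y,hi],.2);print("t",robot.read_t())
E
python3 - <<'E'
from h import *
zg=pick(.4346,.2492,.001,[135],.06,40,.15)
place(.4828,-.2239,zg,88.6,.06,.15)
robot.move_ptp([.53,-.285,.24],q(np.pi/2));snap("wrist","tray2")
E
```

```text
hit False [0.4347 0.2491 0.001 ]
w 0.038987643257823085 40.575297474861145
lifted w 0.0388235572554494 10.0583
touch True [ 0.4826 -0.2236  0.014 ] expect z 0.014490129824514383
t 14.2083
```

View pics/tray2.png

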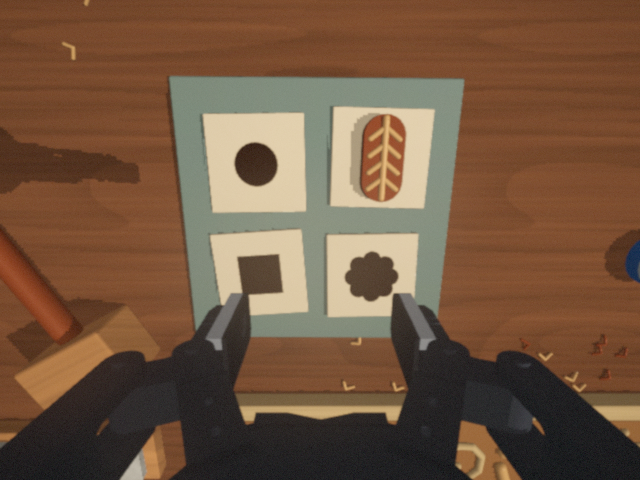

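The leaf stands on its silhouette, midrib about (387,116) to (383,200). I'll check it numerically and go on with the rosette.

Run:
```python
from h import *
c=np.load("pics/tray2.npy",allow_pickle=True).item()
im=cv2.imread("pics/tray2.png").astype(int)
m=((im[:,:,2]-im[:,:,0]>70)&(im[:,:,0]<110)).astype(np.uint8)*0+((im[:,:,2]-im[:,:,1]>45)).astype(np.uint8)
m[:, :335]=0;m[:,430:]=0;m[:108]=0;m[206:]=0
m=cv2.morphologyEx(m,cv2.MORPH_CLOSE,np.ones((7,7)))
k=max(cv2.findContours(m,cv2.RETR_EXTERNAL,cv2.CHAIN_APPROX_NONE)[0],key=cv2.contourArea)[:,0]
print(cv2.minAreaRect(np.array([w(c,*p,.025)*1000 for p in k],np.float32)))
zg=pick(.4582,.0985,.001,[45,135],.08,40,.15)
place(.6099,-.2276,zg,45,.08,.15)
```

```text
((481.9180908203125, -223.5444793701172), (39.972469329833984, 80.96279907226562), 88.92412567138672)
hit False [0.4582 0.0986 0.001 ]
w 0.059135531173826666 21.20912253856659
hit False [0.4582 0.0986 0.001 ]
w 0.058347368766759944 41.570091247558594
lifted w 0.05847581328202519 25.2333
touch True [ 0.609  -0.2272  0.0137] expect z 0.014692436298260609
t 29.5083
```

The leaf is within 1 mm and 0.5° of its pad. Next is the block.

Run:
```python
from h import *
zg=pick(.5775,.2241,.012,[50.6,140.6],.068,40,.2)
place(.6074,-.3498,zg,93.9,.066,.2)
robot.move_ptp([.53,-.285,.26],q(np.pi/2));robot.gripper_to(.085);snap("wrist","tray3")
```

```text
hit False [0.5776 0.2242 0.012 ]
w 0.04596138677768703 20.98657250404358
hit False [0.5776 0.2241 0.012 ]
w 0.04553915494276422 41.987923979759216
lifted w 0.04558612084470867 38.9417
touch True [ 0.607  -0.3495  0.0252] expect z 0.025540888651558687
t 43.8
```

View pics/tray3.png

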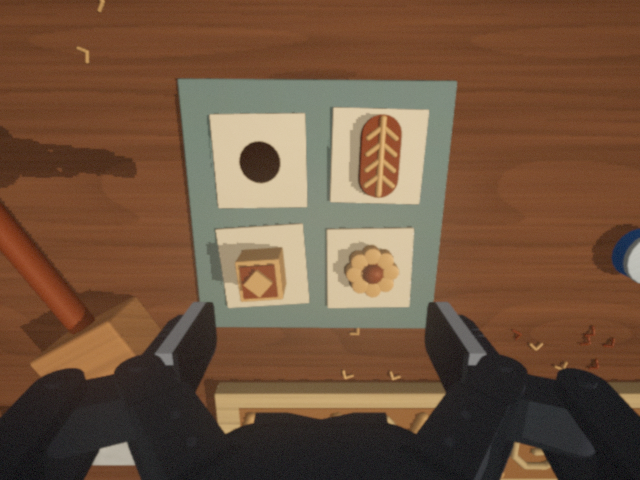

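All three stand on their pads: leaf (380,156), rosette boss (373,273), block top about (261,281). Now the finial.

Run:
```python
from h import *
c=np.load("pics/tray3.npy",allow_pickle=True).item()
k=np.array([w(c,*p,.055)*1000 for p in((236,264),(284,261),(287,298),(238,302))])
print("block",k.mean(0).round(1),"ros boss",(w(c,373,273,.039)*1000).round(1))
zg=pick(.4248,.3791,.047,[35,125],.065,30,.25)
place(.4878,-.349,zg,45,.065,.25)
robot.move_ptp([.5,-.2,.3],ang(.5,-.2,.3,90));robot.gripper_to(.085)
snap("wrist","tray4");c,im=snap("top","top4");c,s=snap("side","side4")
t=cv2.resize(im[110:270,60:600],(800,237));s=cv2.resize(s[330:480,280:540],(600,346))
o=np.zeros((583,800,3),np.uint8);o[:237]=t;o[237:,:600]=s;cv2.imwrite("pics/fin.png",o[:,:,::-1])
```

```text
block [ 607.4 -346.4] ros boss [ 604.3 -227.2]
hit False [0.4248 0.3793 0.0471]
w 0.035148393929710815 19.988459438318387
hit False [0.4247 0.3793 0.047 ]
w 0.03500501782474234 30.24075334891677
lifted w 0.0352127252798358 57.275
touch True [ 0.4874 -0.3489  0.0602] expect z 0.060451588674352616
t 62.8667
```

View pics/fin.png

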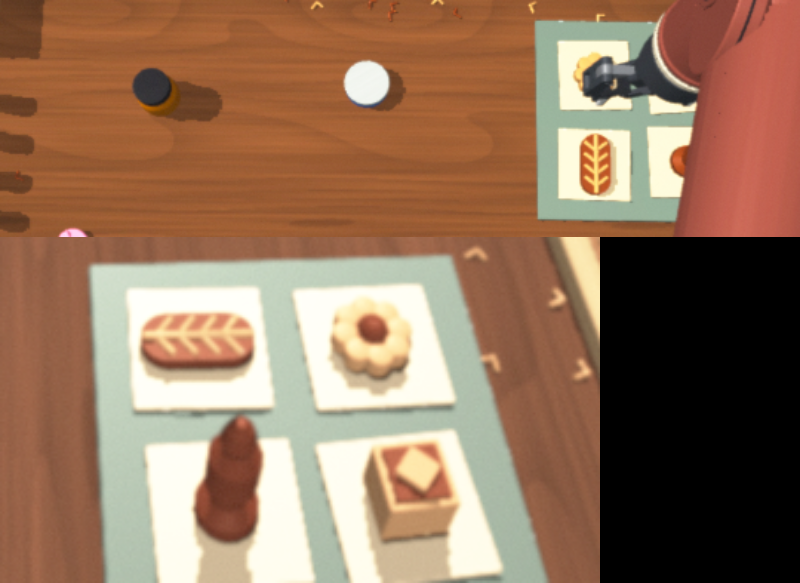

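View pics/tray4.png

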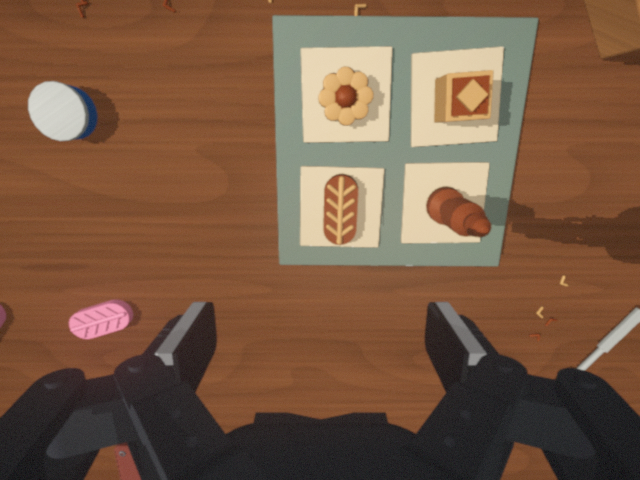

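All four stand upright on their pads, and the tin and jar have not moved. The rough rosette and block readings were a few mm off, so I'll check those in an enlarged crop.

Run:
```python
import cv2
o=cv2.imread("pics/tray4.png")[35:155,290:520]
cv2.imwrite("pics/c4.png",cv2.resize(o,None,fx=3.4,fy=3.4,interpolation=cv2.INTER_CUBIC))
```

```text
(no output)
```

View pics/c4.png

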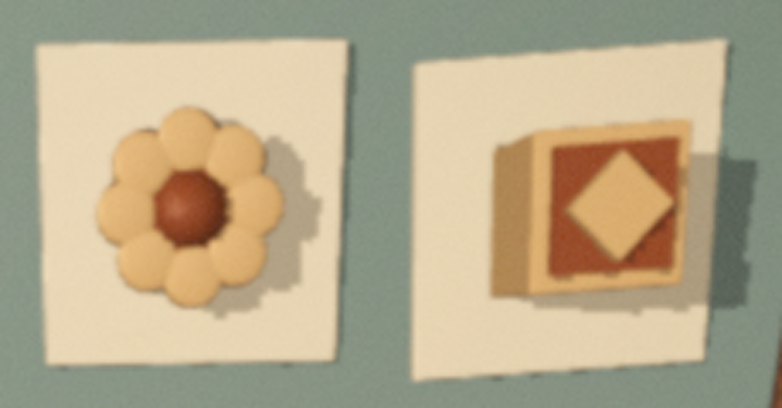

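Crop readings: rosette petals span 97–283 by 106–307. Block top corners are (534,135), (691,121), (683,283) and (530,294).

Run:
```python
from h import *
c=np.load("pics/tray4.npy",allow_pickle=True).item()
W=lambda p,z:w(c,(p[0]+.5)/3.4-.5+290,(p[1]+.5)/3.4-.5+35,z)*1000
def quad(ps,z):
    k=np.array([W(p,z) for p in ps]);d=np.roll(k,-1,0)-k
    return k.mean(0).round(1),np.linalg.norm(d,axis=1).round(1),((np.degrees(np.arctan2(d[:,1],d[:,0]))+45)%90-45).round(1)
print("rpad",quad([(36,44),(349,40),(335,361),(46,364)],.013))
print("ros",((W((97,206),.031)+W((283,206),.031)+W((190,106),.031)+W((190,307),.031))/4).round(1),"boss",W((190,208),.036).round(1))
print("bpad",quad([(414,63),(728,40),(705,358),(412,381)],.013))
print("block",quad([(534,135),(691,121),(683,283),(530,294)],.055))
# tray4 full picture: finial
f=lambda u,v,z:(w(c,u,v,z)*1000).round(1)
print("finial foot",f(446,206,.027),"tip",f(484,227,.128))
```

```text
rpad (array([ 610. , -228.2]), array([98.9, 97.8, 98. , 97.7]), array([0.7, 0.5, 0.6, 1.1]))
ros [ 608.7 -226.5] boss [ 608.  -226.2]
bpad (array([ 607.5, -350.6]), array([98.9, 97.1, 99. , 98. ]), array([3.8, 3.9, 4.4, 3.8]))
block (array([ 606., -349.]), array([45.3, 44.7, 45.8, 44.1]), array([4.7, 4.9, 3.9, 4.3]))
finial foot [ 488.1 -347.3] tip [ 489.5 -347.8]
```

All four are within about 2 mm and 1° of their targets, so I'm handing in.

```bash
python3 -c "
from plant import robot
print(robot.read_t(),robot.close_job())"
```

```text
the job is handed in; nothing more can be done
65.5083 None
```

All four ornaments stand upright on their pads, placed in the order asked and measured to within about 2 mm and 1°; the tin and jar were left alone, and the job was handed in at 65.5 s.

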